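Vent the lamp-oil tank and take off its filler cap

ROBOT

A 6-joint arm with a two-finger parallel gripper is mounted at the origin on the work surface. World frame = base frame: x ahead of the robot, y to its left, z up, the work surface at z = 0. Lengths are in m, angles in rad, forces in N, time in s.
With the tool pointing down it reaches from about 0.325 to 0.85 m from the base axis. Payload 4.4 kg.
Tool frame: the origin (TCP) lies between the finger pads; the fingertips stand ctrl.tip_reach ahead of it and the grasp point (between the pads) lies 2 mm behind it (ctrl.tip_reach is the distance from the TCP to the fingertips, in m); z points along the fingers, x is the direction in which the jaws open and shut, and the axes are right-handed (so a half turn about z gives the same grasp; the last joint's range is limited). The gripper opens to 94 mm and grips with 3 to 60 N. Pads are 16 mm wide; open, the fingers measure 119 mm over their backs; the gripper's body (75 mm by 177 mm) begins 78 mm behind the grasp point.
Start: joints at [1.083, 0.207, 1.542, -0, 1.393, -0.15], TCP at [0.19, 0.543, 0.222] pointing down, gripper open.
Joint ranges: [-2.73, 2.73], [-0.86, 2.22], [0.23, 2.46], [-1.11, 4.25], [0.08, 2.63], [-2.82, 2.82]. Speed limits (rad/s): [2.79, 2.79, 3.14, 3.14, 3.14, 3.14].

INTERFACE

Orientations are given as a rotation vector (axis times angle).
In Python, from rig import ctrl, capture, get_calibration, recognise, sensors gives the robot as it stands. Calls block until the motion is done:
- ctrl.move_to(position, orientation): joint-space move of the TCP to a pose.
- ctrl.movel(position, rotation=None, vel=0.15, stop_force=None): straight line of the TCP; rotation=None keeps the orientation; vel is the mean speed in m/s. With stop_force (N) it stops when the force on the tool has changed by that much, and returns True; else False.
- ctrl.movej(angles): joint-space move.
- ctrl.ungrasp() and ctrl.grab(strength=None): open the fingers fully, or close them until they stop; strength is the grip in N (None keeps the last).
- ctrl.dwell(seconds).
- ctrl.solve_ik(position, orientation): joint angles nearest the present ones, or None.
- capture(name): name is "side" or "top" or "wrist"; returns the picture (420x560x3 uint8, red, green, blue); there is no depth.
- get_calibration(name): a dict with "fov_y" (degrees; the focal length in pixels is half the picture's height over the tangent of half this angle, whatever the lens; pixels are square), "cx", "cy" (the principal point, pixels), "R" (3x3) and "t" (3): a world point X has camera coordinates R X + t. Camera axes: x right, y down, z forward; pixel columns grow to the right and rows downward; lengths in m; the calibration is good to about 2 mm. A picture is of the moment at which its call begins: read the wrist's pose just before it. get_calibration takes no time and is no camera call; for the wrist camera it gives the pose at the moment of the call.
A pose or a line that the arm cannot do raises ctrl.Unreachable and nothing moves.
- ctrl.sign_off(): hands the job in, once; it reports no verdict.
Trained networks look in the newest picture that a camera, given by its name, has taken for a name from the list of things; names that differ only in an ending like _2 or _b are one class to them, and where a whole thing is asked for, a point or a joint stands for the part that bears it (a point fixed in the world has none). Each returns a list of dicts, best first, with "p" (0 to 1); they miss things now and then, are a little off and sometimes report something else, mostly with a low value. They report only what shows in the picture. A call takes as long as a camera call. They do not tell look-alikes from the thing itself.
- recognise(thing, camera): "at" ([column, row] in pixels, amid what is visible of it).
Readings, each from a call of its own:
- sensors.get_time_s(): time.
- sensors.get_joint_positions(): joint angles.
- sensors.get_qd(): joint speeds.
- sensors.get_effort(): joint torques, N m.
- sensors.get_eef_pos(): TCP position.
- sensors.get_ee_rot(): TCP orientation.
- sensors.get_force(): force on the tool from outside, world axes, zero at the start.
- sensors.get_ft_torque(): the same for the moment, N m.
- sensors.get_width(): finger opening in m.
Only numpy, scipy, OpenCV 4.12 (cv2) and the standard library are available. Lean on these libraries where they do the work, as an engineer would, in place of code of your own. Each camera call takes 0.05 s, during which the arm holds its last target.

TASK

On the polishing shelf, first set the vent cock of the metal lamp-oil tank half open, its handle at 45 degrees, while the filler cap is still on. Then unscrew the filler cap, which may have a right-hand or a left-hand quick thread (try it both ways), lift it clear of its neck and finish while holding it in the gripper, level and still, at least 60 mm higher than it sat. Leave the vent at 45 degrees and do not disturb the other things on the shelf.

Things in the scene. Friction and masses are not known exactly. Their poses are not given: they have to be found in the camera images.
- neck (a point): Centre of the top face of the tank's filler neck, 87 mm above the shelf; fixed. The tank is an aluminium box, 110 x 210 x 70 mm high, screwed down, its flat top 70 mm above the shelf. This frame has the tank's axes: z up, y along the tank from the neck to the vent cock, whose axis stands 110 mm from the neck.
- cap_center (a point): Centre of the round steel filler cap (48 mm diameter, 32 mm high, about 120 g, loose), half-way up; 3 mm above the neck's top when it is on. z is its axis, up; a dark bar on its flat top marks its x axis. The skirt's lower edge is 4 mm above the tank's top; the upper 19 mm of the cap are solid. It starts tight, turns easily and has 1.5 mm of play; against a stop the fingers slip round it (a grip of about 40 N is enough).
- vent (a joint): Angle of the vent cock in rad: 0 closed, 1.571 fully open, 0.785 half open; grows as the handle turns counter-clockwise seen from above. At 0 the handle's long end points along the tank's +x axis. Black marks on a white dial under it show 0, 45 and 90 degrees. Turns against about 0.06 N m and stays where it is left. Starts almost closed (0 to 20 degrees).
- vent_grip (a point): Centre of the vent cock's handle, on its turning axis, 106 mm above the shelf, turning with the handle. The handle is a steel bar 12 mm wide, 24 mm high, reaching from 22 mm behind the axis to 34 mm ahead of it along this point's x axis; z is up. Under the bar there is 12 mm free down to the boss (28 mm diameter, its top 82 mm above the shelf).
- ciborium: Gilded covered ciborium, standing, 102 mm diameter, 185 mm high; origin at the centre of its foot. Leave it alone.
- chimney: Frosted glass lamp chimney, an upright tube 72 mm in diameter, 130 mm high; origin at the centre of its underside. Leave it alone.
- candle_arm: Brass candelabrum arm lying on the shelf, 230 mm long along its x, 28 mm high; origin near its middle on the shelf. Leave it alone.
- key: Brass tabernacle key lying on the shelf, 90 mm long along its x, 6 mm high. Leave it alone.
- cap: The same cap, origin at the centre of its open underside, 16 mm below cap_center. Quick thread: from tight it turns 60 degrees one way to a stop, and there it can be lifted straight off; between, it cannot be lifted. The other way it is blocked after about 2 degrees. Which way frees it (counter-clockwise or clockwise from above) is hidden.
- tank: The tank, origin at the centre of its underside on the shelf; the neck's axis is at its (0, -55) mm, the vent's at (0, 55) mm.
Not all that is in view belongs to the job. What is shaped like the cap but brown or green is not meant.

How it is judged:
On the way, in this order (a step that is already met when the one before it is completed fails the run):
1. the vent handle stands at 45 degrees (within 7) with the filler cap still on its neck (value of joint vent between 0.665 and 0.905 rad and distance between cap_center and neck below 0.008 m), for 0.3 s.
2. the cap is lifted clear of its neck (z of cap_center in the frame of neck above 0.03 m), for 0.1 s.
At the end, for the whole second after the job is handed in: The vent handle is at 45 degrees within 7 degrees; the cap is gripped by the fingers (over 1 N), its centre at least 58 mm above the neck's top face (3 mm when on), tilted less than 15 degrees, moving slower than 0.03 m/s, and touching neither the tank nor any other thing (value of joint vent between 0.665 and 0.905 rad and z of cap_center in the frame of neck above 0.058 m and angle between cap_center's own z axis and vertical below 0.26 rad and linear speed of cap below 0.03 m/s and contact force between the fingers and cap above 1 N and contact force between cap and tank below 0.3 N and contact force between cap and ciborium below 0.3 N and contact force between cap and chimney below 0.3 N and contact force between cap and candle_arm below 0.3 N and contact force between cap and key below 0.3 N); the arm keeps its last pose, push and grip.
It fails at once if the ciborium is pushed more than 30 mm or tipped (distance of ciborium from where it was at the start of the episode above 0.03 m or angle between ciborium's own z axis and vertical above 0.35 rad).
It fails at once if the chimney is pushed more than 30 mm or tipped (distance of chimney from where it was at the start of the episode above 0.03 m or angle between chimney's own z axis and vertical above 0.35 rad).
It fails at once if the candle arm is pushed more than 30 mm or tipped (distance of candle_arm from where it was at the start of the episode above 0.03 m or angle between candle_arm's own z axis and vertical above 0.35 rad).
It fails at once if the key is pushed more than 30 mm or tipped (distance of key from where it was at the start of the episode above 0.03 m or angle between key's own z axis and vertical above 0.35 rad).
It also fails if it takes over 61 s, if anything falls off the work surface, if the arm or the gripper's body presses on something with over 40 N, if the wrist force passes 120 N, or if a joint passes its speed limit or range.

## Working session

There is one attempt and no reset: what is moved stays moved. The work goes in short steps, each a Python script; the robot and the scene stay as the last script left them, time stands still between calls to the robot, and variables do not carry over. Pictures are saved under pics/ and viewed, and the job is handed in when it is done.

```bash
ls; mkdir -p pics
python3 - <<'E'
from rig import ctrl, capture, get_calibration, recognise, sensors
import cv2
print(sensors.get_time_s(), ctrl.tip_reach, sensors.get_ee_rot())
for c in ["side","top","wrist"]:
    im=capture(c); cv2.imwrite(f"pics/a_{c}.png",im[:,:,::-1])
    k=get_calibration(c); print(c,k)
    for t in ["cap","neck","tank","vent","vent_grip","ciborium","chimney","candle_arm","key"]:
        try: r=recognise(t,c)
        except Exception as e: r=str(e)
        print(t,r)
print(sensors.get_time_s())
E
```

```text
pics
0.0 0.017 [ 2.56150831  1.8170952  -0.00316539]
side {'fov_y': 46.1396028155977, 'cx': 281.26238618704724, 'cy': 210.05145776974655, 'R': array([[ 0.89460276, -0.44646542, -0.01882916],
       [-0.28526872, -0.53815761, -0.79310034],
       [ 0.34395882,  0.71488112, -0.6087999 ]]), 't': array([-0.44186249,  0.20392734,  1.15808406])}
cap [{'at': [250.3, 254.7], 'p': 0.74}, {'at': [341.0, 284.0], 'p': 0.71}, {'at': [355.7, 217.8], 'p': 0.64}, {'at': [307.4, 227.3], 'p': 0.62}]
neck [{'at': [307.6, 236.7], 'p': 0.78}]
tank [{'at': [307.9, 238.1], 'p': 0.97}]
vent [{'at': [305.3, 195.2], 'p': 0.75}]
vent_grip [{'at': [305.9, 195.2], 'p': 0.54}]
ciborium [{'at': [250.4, 130.2], 'p': 0.64}]
chimney [{'at': [388.4, 313.1], 'p': 0.93}, {'at': [308.4, 227.1], 'p': 0.5}]
candle_arm [{'at': [191.3, 182.8], 'p': 0.89}, {'at': [306.8, 194.6], 'p': 0.38}]
key [{'at': [279.9, 317.2], 'p': 0.58}]
top {'fov_y': 57.20189194857622, 'cx': 281.0835894926194, 'cy': 207.43855877557124, 'R': array([[-0.01925495, -0.99974147,  0.01209291],
       [-0.99564938,  0.01807044, -0.09140989],
       [ 0.091
[... 288 characters left out ...]
.6, 185.1], 'p': 0.61}]
vent []
vent_grip [{'at': [282.7, 169.7], 'p': 0.48}]
ciborium [{'at': [102.4, 162.5], 'p': 0.73}]
chimney [{'at': [442.5, 186.6], 'p': 0.76}]
candle_arm [{'at': [145.7, 266.3], 'p': 0.81}]
key [{'at': [381.9, 266.0], 'p': 0.43}]
wrist {'fov_y': 70.36306274043, 'cx': 280.6105552694844, 'cy': 206.83754784784867, 'R': array([[ 3.30506171e-01,  9.43803626e-01, -6.21475098e-04],
       [ 9.14544900e-01, -3.20097368e-01,  2.47275757e-01],
       [ 2.33180823e-01, -8.22945303e-02, -9.68944949e-01]]), 't': array([-0.57530048, -0.02745172,  0.39113332])}
cap []
neck []
tank []
vent []
vent_grip []
ciborium []
chimney []
candle_arm [{'at': [182.0, 348.7], 'p': 0.9}]
key []
1.5
```

View pics/a_side.png

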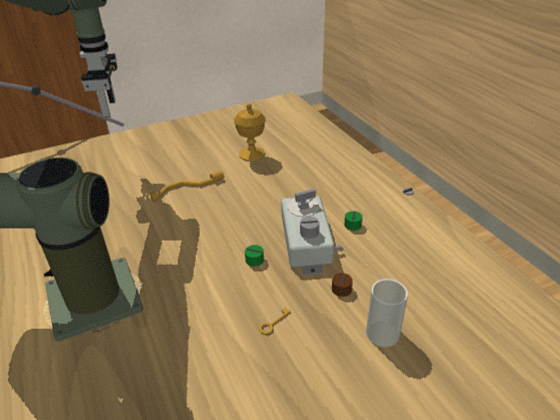

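View pics/a_top.png

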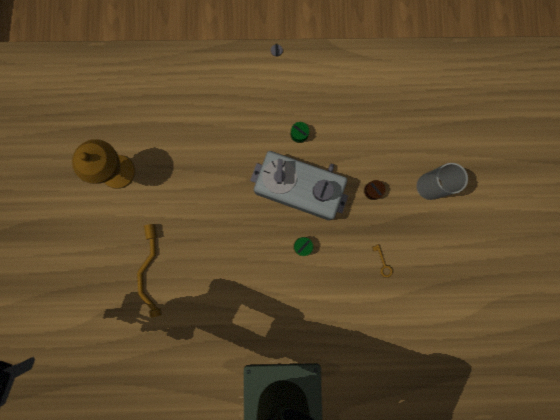

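```bash
cat > h.py <<'E'
from rig import ctrl, capture, get_calibration, recognise, sensors
import cv2, numpy as np
from scipy.spatial.transform import Rotation as Rn
def K(k):
    f=210/np.tan(np.radians(k['fov_y']/2)); return f
def bp(k,uv,z):
    f=K(k); d=np.array([(uv[0]-k['cx'])/f,(uv[1]-k['cy'])/f,1.]); R=k['R'];t=k['t']
    c=-R.T@t; d=R.T@d; return c+d*(z-c[2])/d[2]
def pj(k,X):
    p=k['R']@np.asarray(X)+k['t']; f=K(k); return np.array([f*p[0]/p[2]+k['cx'],f*p[1]/p[2]+k['cy']])
def down(ang):  # tool z down, tool x (jaw axis) at yaw ang
    x=np.array([np.cos(ang),np.sin(ang),0]); z=np.array([0,0,-1.]); y=np.cross(z,x)
    return Rn.from_matrix(np.array([x,y,z]).T).as_rotvec()
E
python3 - <<'E'
from h import *
print(bp(get_calibration("top"),(325.5,188),.106),bp(get_calibration("top"),(283,172),.106))
print(bp(get_calibration("side"),(309,225),.1),bp(get_calibration("side"),(305,195),.106))
for c,b in (("top",(235,120,140,120)),("side",(250,170,130,120))):
    im=cv2.imread(f"pics/a_{c}.png"); x,y,w,h=b
    cv2.imwrite(f"pics/b_{c}.png",cv2.resize(im[y:y+h,x:x+w],None,fx=5,fy=5,interpolation=cv2.INTER_CUBIC))
k=get_calibration("wrist"); print("cam", -k['R'].T@k['t'], sensors.get_eef_pos(), Rn.from_rotvec(sensors.get_ee_rot()).as_matrix())
E
```

```text
[ 0.52364847 -0.10774122  0.106     ] [ 0.56310467 -0.0094047   0.106     ]
[ 0.51654081 -0.10965309  0.1       ] [ 0.56371767 -0.00319704  0.106     ]
cam [0.12404147 0.56637175 0.38540801] [0.19003643 0.54269512 0.22245928] [[ 3.30465889e-01  9.43817936e-01  2.96554759e-05]
 [ 9.43817936e-01 -3.30465889e-01  7.97269245e-06]
 [ 1.73248933e-05  2.53546672e-05 -1.00000000e+00]]
```

View pics/b_top.png

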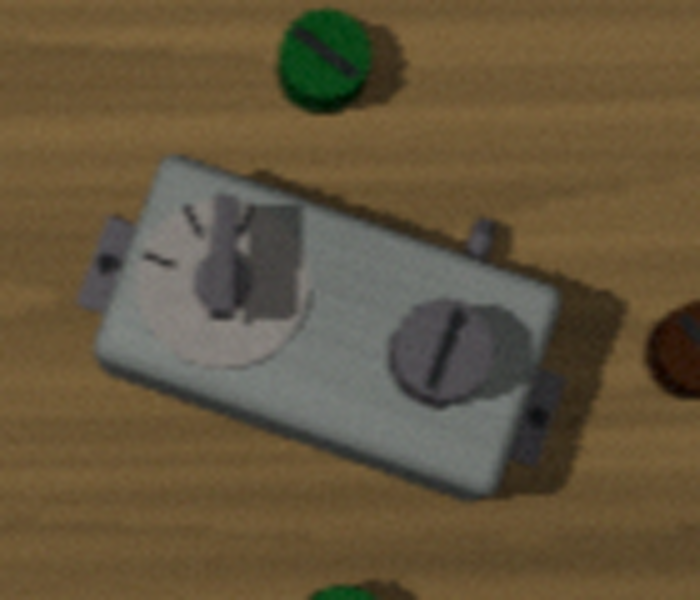

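View pics/b_side.png

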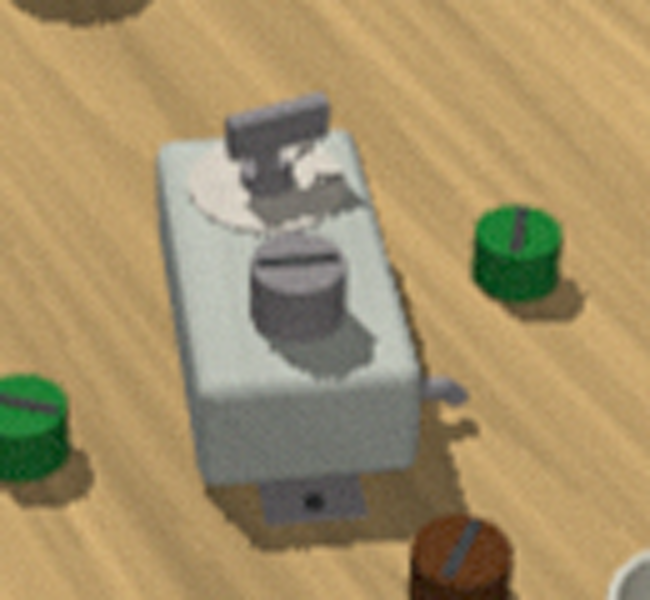

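Run:
```python
from h import *
ctrl.move_to([0.543,-0.058,0.28],down(np.radians(88)))
im=capture("wrist"); k=get_calibration("wrist"); cv2.imwrite("pics/c.png",im[:,:,::-1])
import pickle; pickle.dump(k,open("kc.pkl","wb"))
for t in ["cap","neck","vent_grip","vent"]: print(t,recognise(t,"wrist"))
print(pj(k,[0.5236,-.1077,.106]),pj(k,[.5631,-.0094,.118]),sensors.get_time_s(),sensors.get_joint_positions())
```

```text
cap [{'at': [273.1, 62.7], 'p': 0.87}, {'at': [150.1, 179.1], 'p': 0.7}, {'at': [239.0, 178.6], 'p': 0.67}, {'at': [283.9, 272.4], 'p': 0.57}]
neck [{'at': [290.9, 182.1], 'p': 0.88}]
vent_grip [{'at': [328.0, 213.6], 'p': 0.97}]
vent [{'at': [330.5, 208.8], 'p': 0.84}]
[235.78037166 178.27203372] [323.52608622 211.6787766 ] 4.2333 [-2.64011691e-01  1.05396735e-01  1.53859625e+00  4.14941431e-05
  1.49764614e+00 -1.80075302e+00]
```

View pics/c.png

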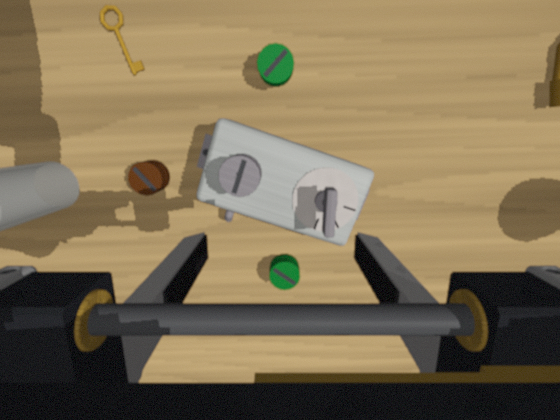

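Run:
```python
import cv2
im=cv2.imread("pics/c.png")[105:255,185:385]
cv2.imwrite("pics/c2.png",cv2.resize(im,None,fx=4,fy=4,interpolation=cv2.INTER_CUBIC))
```

```text
(no output)
```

View pics/c2.png

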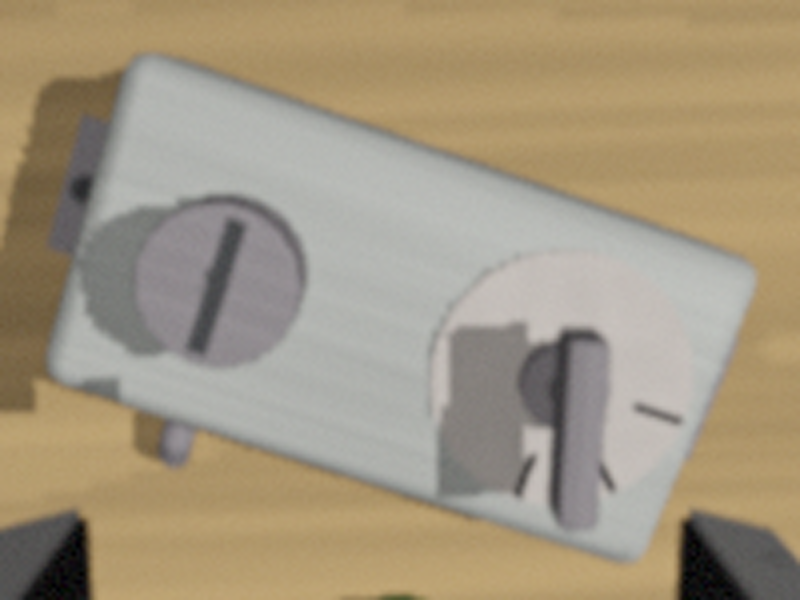

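Run:
```python
from h import *
import pickle; k=pickle.load(open("kc.pkl","rb"))
P=lambda x,y,z: bp(k,(185+(x-1.5)/4,105+(y-1.5)/4),z)
an=lambda v: np.degrees(np.arctan2(v[1],v[0]))
cap=P(217,286,.106); print("cap",cap)
a,b=P(587,338,.118),P(576,526,.118); ax=a+(b-a)*22/56
print("handle",a,b,np.linalg.norm(a-b),an(b-a),"axis",ax, "dist",np.linalg.norm((ax-cap)[:2]),"ydir",an(ax-cap))
for e in [((170,58),(745,262)),((60,380),(620,558))]: print("edge",an(P(*e[1],.07)-P(*e[0],.07)))
c=P(562,388,.072); print("dial",c,[an(P(*m,.072)-ax) for m in [(525,476),(607,476),(658,412)]])
```

```text
cap [ 0.52126337 -0.10400846  0.106     ]
handle [ 0.53746549 -0.00075209  0.118     ] [ 0.59255984 -0.00346262  0.118     ] 0.05516098239594508 -2.8165706365504604 axis [ 0.5591097  -0.00181694  0.118     ] dist 0.10897454675336801 ydir 69.67803540263424
edge 68.99495757225885
edge 69.63923337852823
dial [ 0.56258214 -0.00094844  0.072     ] [np.float64(-18.810803023135122), np.float64(25.02999516833713), np.float64(68.59106669225956)]
```

Run:
```python
from h import *
V=np.array([.5605,-.002]); th=np.radians(-2.8+90)
ctrl.move_to([*V,.18],down(th))
ctrl.movel([*V,.108],vel=.08,stop_force=15)
print(sensors.get_eef_pos(),sensors.get_force())
ctrl.grab(20); 
print("w",sensors.get_width(),"F",sensors.get_force(),sensors.get_ft_torque(),sensors.get_eef_pos(),sensors.get_time_s())
print(sensors.get_joint_positions())
```

```text
[ 0.56107885 -0.002037    0.10857752] [0.04920465 0.60458613 0.14192327]
w 0.011755207174586077 F [0.01167811 3.4465966  0.25931184] [ 0.56323463 -0.08352905 -0.07380169] [ 0.56052696 -0.00124185  0.1079835 ] 7.0417
[-1.57409461e-01  2.96342091e-01  1.68350979e+00  1.48243447e-03
  1.16184261e+00 -1.67977407e+00]
```

Run:
```python
from h import *
V=[.5605,-.001,.108]
for y in np.linspace(87.2,114.6,6)[1:]:
    ctrl.move_to(V,down(np.radians(y)))
    print(round(y,1),sensors.get_force().round(1),sensors.get_ft_torque().round(3),sensors.get_time_s())
R=Rn.from_rotvec(sensors.get_ee_rot()).as_matrix(); print(np.degrees(np.arctan2(R[1,0],R[0,0])))
ctrl.ungrasp()
print(sensors.get_width())
ctrl.movel([.5605,-.001,.19],vel=.15)
ctrl.move_to([0.543,-0.058,0.28],down(np.radians(88)))
im=capture("wrist"); k=get_calibration("wrist"); cv2.imwrite("pics/d.png",im[:,:,::-1])
import pickle; pickle.dump(k,open("kd.pkl","wb"))
im=im[105:255,185:385,::-1]
cv2.imwrite("pics/d2.png",cv2.resize(im,None,fx=4,fy=4,interpolation=cv2.INTER_CUBIC))
print(sensors.get_time_s())
```

```text
92.7 [ 0.7  0.4 -0.8] [ 0.224 -0.08   0.073] 7.2917
98.2 [0.8 1.4 0. ] [ 0.398 -0.126  0.045] 7.5417
103.6 [0.  1.8 0.7] [ 0.51  -0.02   0.024] 7.7917
109.1 [0.  3.3 0.3] [ 0.749 -0.048  0.059] 8.0417
114.6 [-0.9  5.1  1.6] [0.893 0.039 0.042] 8.2917
114.34481323044147
0.09412759825026612
10.8583
```

View pics/d2.png

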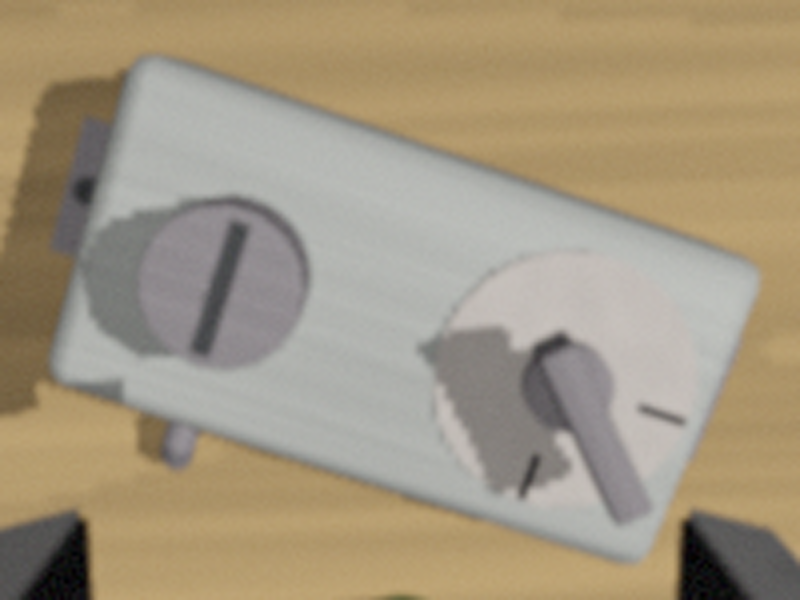

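Run:
```python
from h import *
import pickle; k=pickle.load(open("kd.pkl","rb"))
P=lambda x,y,z: bp(k,(185+(x-1.5)/4,105+(y-1.5)/4),z)
an=lambda v: np.degrees(np.arctan2(v[1],v[0]))
a,b=P(562,352,.118),P(634,517,.118); ax=a+(b-a)*22/56
l1=an(P(650,506,.118)-P(590,362,.118)); l2=an(P(617,523,.118)-P(547,362,.118))
cap=P(222.5,286,.106)
print(an(b-a),np.linalg.norm(a-b),l1,l2,ax,cap,an(ax-cap), an(P(206,355,.106)-P(239,224,.106)))
```

```text
22.966443118818994 0.05303447839355337 22.28167577982482 22.706131271599588 [ 5.58331982e-01 -2.27775707e-05  1.18000000e-01] [ 0.51931641 -0.10231607  0.106     ] 69.12270148638963 -17.78349788737848
```

Run:
```python
from h import *
C=[.5218,-.104]; y0=-20.6
ctrl.move_to([*C,.18],down(np.radians(y0)))
print(sensors.get_joint_positions().round(2))
print(ctrl.movel([*C,.098],vel=.08,stop_force=15))
print(sensors.get_eef_pos(),sensors.get_force())
ctrl.grab(40)
p=sensors.get_eef_pos()
print("w",sensors.get_width(),"F",sensors.get_force(),sensors.get_ft_torque(),p,sensors.get_time_s())
def st(): 
    R=Rn.from_rotvec(sensors.get_ee_rot()).as_matrix(); return round(np.degrees(np.arctan2(R[1,0],R[0,0])),2),sensors.get_force().round(1),sensors.get_ft_torque().round(3)
for d in (3,6,9,12):
    ctrl.move_to([*C,.098],down(np.radians(y0+d))); print(d,*st())
print(sensors.get_time_s())
```

```text
[-0.36  0.16  1.69  0.    1.29 -0.  ]
False
[ 0.5224023  -0.10424802  0.0986514 ] [-0.15514571  0.50807311  0.27470617]
w 0.04674848164412852 F [-2.36821765  0.93377655  2.50971986] [ 0.15492039  0.54157455 -0.01585068] [ 0.52118044 -0.10365447  0.09792191] 14.4083
3 -17.69 [-2.5  3.1  3.1] [ 0.514  0.722 -0.207]
6 -14.79 [-3.5  4.2  5. ] [ 0.645  0.884 -0.761]
9 -11.85 [-3.1  5.2  4.7] [ 0.986  0.777 -1.078]
12 -8.87 [-1.9  8.2  5.4] [ 1.5    0.751 -1.134]
15.4083
```

Run:
```python
from h import *
C=[.5214,-.104]; y0=-20.6
def st(): 
    R=Rn.from_rotvec(sensors.get_ee_rot()).as_matrix(); return round(np.degrees(np.arctan2(R[1,0],R[0,0])),2),sensors.get_force().round(1),sensors.get_ft_torque().round(3)
for d in (6,0,-6,-12,-20,-28,-36,-44,-50,-54,-58,-62):
    ctrl.move_to([*C,.098],down(np.radians(y0+d))); s=st(); print(d,*s)
    if d<-40 and s[2][2]>.8: break
print(sensors.get_time_s())
im=capture("wrist"); cv2.imwrite("pics/e.png",im[:,:,::-1])
```

```text
6 -14.69 [-0.1  6.4  3.4] [ 1.273  0.426 -0.14 ]
0 -20.5 [-1.9  5.3  3.6] [ 0.901  0.613 -0.089]
-6 -26.42 [-1.9  3.9  3.8] [ 0.871  0.624 -0.042]
-12 -32.35 [-2.   5.   2.8] [ 0.888  0.536 -0.051]
-20 -40.37 [-1.9  4.3  2.4] [ 0.905  0.56  -0.011]
-28 -48.28 [-0.3  5.9  2.2] [ 0.861  0.392 -0.041]
-36 -56.26 [-0.5  3.9  0.7] [ 0.793  0.297 -0.07 ]
-44 -64.24 [-0.4  3.2  0.7] [ 0.617  0.206 -0.003]
-50 -70.28 [1.3 3.5 0.3] [0.517 0.129 0.073]
-54 -74.36 [ 2.1  1.  -1.9] [ 0.293 -0.14   0.033]
-58 -78.36 [ 2.9  1.  -2.6] [ 0.046 -0.48   0.346]
-62 -82.33 [ 2.3 -1.6 -3.2] [-0.438 -0.261  0.865]
18.4417
```

View pics/e.png

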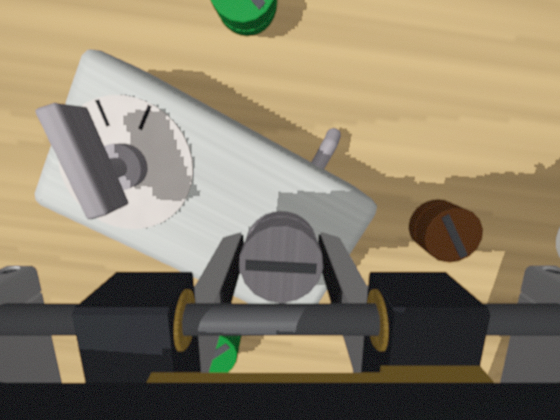

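Run:
```python
from h import *
C=[.5214,-.104]; r=down(np.radians(-82.6))
print(ctrl.movel([*C,.125],r,vel=.04,stop_force=25),sensors.get_eef_pos(),sensors.get_force(),sensors.get_width(),sensors.get_time_s())
```

```text
True [ 0.52150006 -0.10483832  0.09830099] [ 0.98496339 -0.45953927  0.45955888] 0.04719408506886129 18.7667
```

Run:
```python
from h import *
C=[.5214,-.104]; y0=-20.6
def st(): 
    R=Rn.from_rotvec(sensors.get_ee_rot()).as_matrix(); return round(np.degrees(np.arctan2(R[1,0],R[0,0])),2),sensors.get_force().round(1),sensors.get_ft_torque().round(3),sensors.get_eef_pos().round(4)
for d in (-66,-70):
    ctrl.move_to([*C,.098],down(np.radians(y0+d))); print(d,*st())
r=down(np.radians(y0-70))
for z in (.0985,.099,.0995,.100,.101,.102):
    s=ctrl.movel([*C,z],r,vel=.02,stop_force=25); print(z,s,*st())
    if s: break
print(sensors.get_time_s())
```

```text
-66 -86.52 [ 4.6 -3.5 -4.5] [-0.351 -0.851  1.007] [ 0.5229 -0.1048  0.0984]
-70 -90.57 [ 8.  -2.7 -7.4] [-0.41  -1.633  0.841] [ 0.5245 -0.105   0.0986]
0.0985 False -90.55 [10.1 -3.1 -9.4] [-0.499 -1.824  0.836] [ 0.5245 -0.105   0.0986]
0.099 False -90.55 [ 10.3  -4.  -12.8] [-0.576 -2.022  0.859] [ 0.5245 -0.105   0.0987]
0.0995 False -90.56 [ 12.   -3.9 -15.2] [-0.588 -2.191  0.857] [ 0.5245 -0.105   0.0987]
0.1 False -90.56 [ 12.8  -4.  -17.5] [-0.711 -2.371  0.868] [ 0.5244 -0.105   0.0988]
0.101 False -90.58 [ 13.9  -4.6 -21.8] [-0.722 -2.806  0.791] [ 0.5244 -0.105   0.0989]
0.102 False -90.59 [ 16.1  -5.1 -25.3] [-0.866 -3.139  0.747] [ 0.5243 -0.1049  0.0992]
20.7667
```

Run:
```python
from h import *
C=[.5214,-.104]; y0=-20.6
def st(): 
    R=Rn.from_rotvec(sensors.get_ee_rot()).as_matrix(); return round(np.degrees(np.arctan2(R[1,0],R[0,0])),2),sensors.get_force().round(1),sensors.get_ft_torque().round(3),sensors.get_eef_pos().round(4)
im=capture("wrist"); cv2.imwrite("pics/f.png",im[:,:,::-1])
d=-70
ctrl.move_to([*C,.098],down(np.radians(y0+d))); print(*st())
while d<-62:
    d+=1; ctrl.move_to([*C,.098],down(np.radians(y0+d))); s=st(); print(d,*s)
    if s[2][2]<.3: break
r=down(np.radians(y0+d))
for z in (.100,.102,.104,.106):
    s=ctrl.movel([*C,z],r,vel=.02,stop_force=30); q=st(); print(z,s,*q)
    if s: break
print(sensors.get_time_s())
```

```text
-90.58 [ 8.8 -3.  -6.3] [-0.327 -1.543  0.755] [ 0.5247 -0.105   0.0987]
-69 -89.62 [ 8.2 -3.  -5.9] [-0.292 -1.57   0.547] [ 0.5247 -0.1049  0.0987]
-68 -88.65 [ 8.9 -2.3 -7. ] [-0.314 -1.586  0.326] [ 0.5247 -0.1048  0.0987]
-67 -87.68 [ 8.9 -2.6 -6.8] [-0.318 -1.561  0.22 ] [ 0.5246 -0.1047  0.0986]
0.1 False -87.68 [ 8.  -1.1 -5.8] [-0.504 -1.53   0.211] [ 0.5246 -0.1048  0.1007]
0.102 False -87.69 [ 7.7 -2.2 -4.7] [-0.362 -1.426  0.102] [ 0.5246 -0.1048  0.1029]
0.104 False -87.7 [ 6.6 -1.3 -2.1] [-0.237 -1.082  0.093] [ 0.5243 -0.1046  0.1052]
0.106 False -87.72 [ 6.1  0.7 -4.2] [ 0.031 -1.117 -0.015] [ 0.5238 -0.1039  0.1068]
22.8167
```

View pics/f.png

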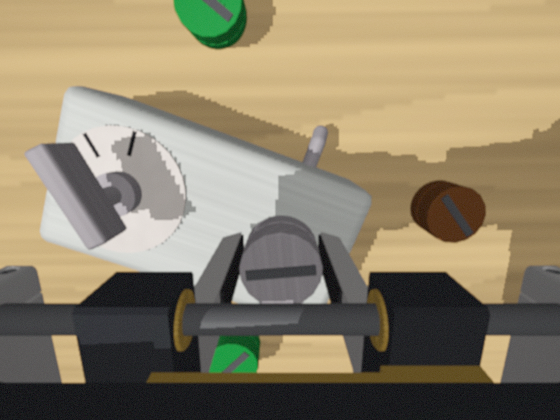

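Run:
```python
from h import *
r=down(np.radians(-20.6-67))
for z in (.125,.185):
    s=ctrl.movel([.522,-.104,z],r,vel=.05,stop_force=25); print(z,s,sensors.get_eef_pos(),sensors.get_force(),sensors.get_width())
    if s: break
ctrl.dwell(.3)
for c in("wrist","side","top"): cv2.imwrite(f"pics/g_{c}.png",capture(c)[:,:,::-1])
im=cv2.imread("pics/g_side.png")[130:300,200:400]; cv2.imwrite("pics/g_s2.png",cv2.resize(im,None,fx=3.5,fy=3.5))
print(sensors.get_time_s(),sensors.get_qd())
```

```text
0.125 False [ 0.52155106 -0.10386288  0.12498228] [ 0.38111749 -0.60764474 -1.75719592] 0.04738643120900726
0.185 False [ 0.52165103 -0.10389137  0.18448854] [-0.51572342  0.56739599 -0.69647487] 0.04725327830203877
25.15 [-0.00171586 -0.00272071 -0.0008499   0.00230924 -0.00069369 -0.00066374]
```

View pics/g_wrist.png

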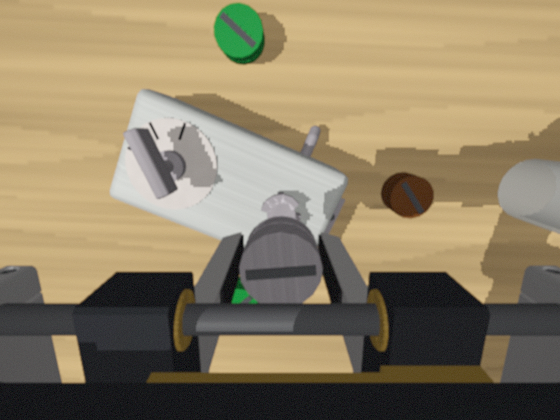

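View pics/g_s2.png

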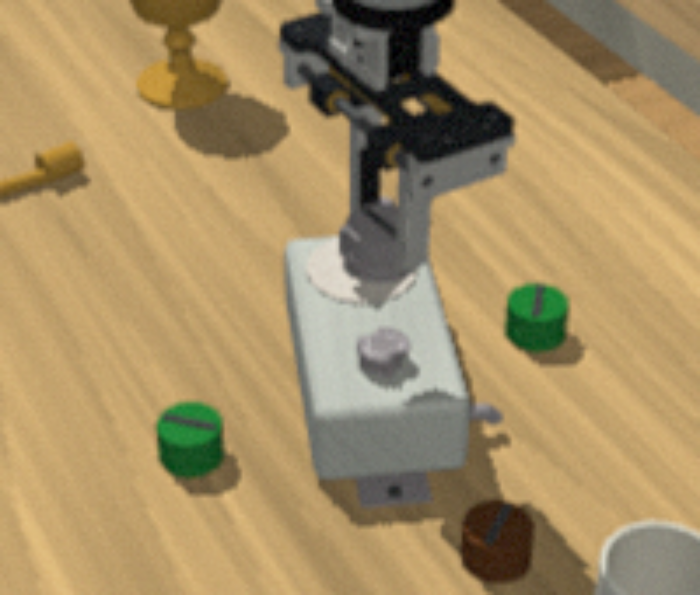

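Run:
```python
import cv2,numpy as np
a=[cv2.resize(cv2.imread(f"pics/{n}.png")[195:310,225:335],None,fx=3.4,fy=3.4,interpolation=cv2.INTER_CUBIC) for n in("f","g_wrist")]
cv2.imwrite("pics/h1.png",np.hstack(a))
im=cv2.imread("pics/g_side.png")[170:230,280:340]; cv2.imwrite("pics/h2.png",cv2.resize(im,None,fx=9,fy=9,interpolation=cv2.INTER_CUBIC))
```

```text
(no output)
```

View pics/h1.png

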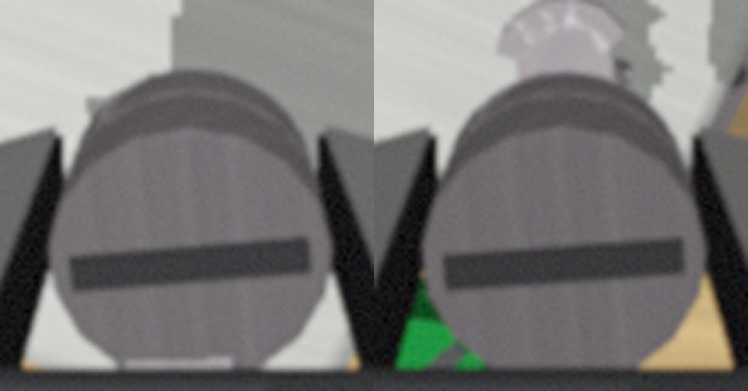

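View pics/h2.png

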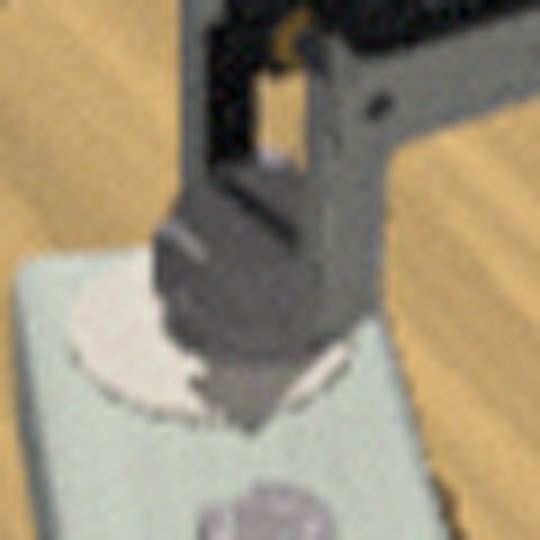

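Run:
```python
from h import *
im=capture("wrist")[:,:,::-1].copy(); k=get_calibration("wrist"); p=sensors.get_eef_pos()
S=5; x0,y0=215,190; big=cv2.resize(im[190:310,215:345],None,fx=S,fy=S,interpolation=cv2.INTER_CUBIC)
for t in(0,): 
  for r,dz in((.024,.106-.0983),(.024,.106-.032-.0983)):
    a=np.linspace(0,2*np.pi,90); q=[((pj(k,[p[0]+r*np.cos(b),p[1]+r*np.sin(b),p[2]+dz])-[x0,y0]+.5)*S) for b in a]
    cv2.polylines(big,[np.int32(q)],True,(0,0,255),1)
cv2.imwrite("pics/i.png",big); print(sensors.get_force(),p)
```

```text
[-0.07893226  0.82666509 -2.17530056] [ 0.52202067 -0.10401359  0.18498614]
```

View pics/i.png

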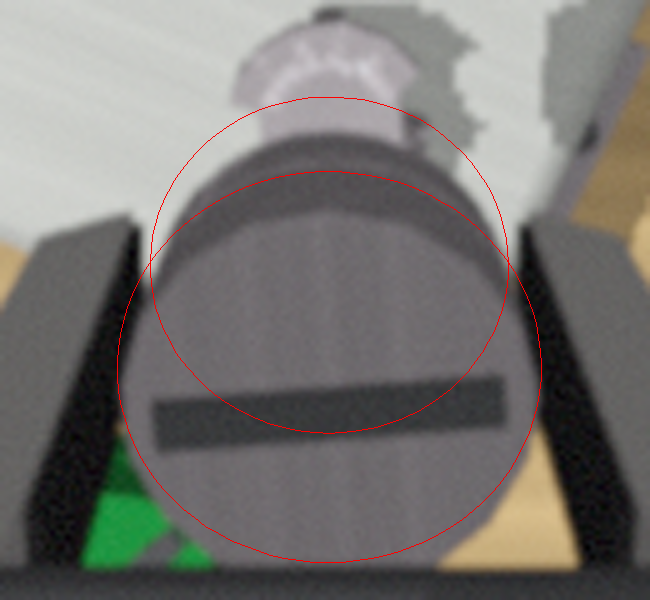

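Run:
```python
import cv2
im=cv2.imread("pics/g_wrist.png")[105:215,105:230]; cv2.imwrite("pics/j.png",cv2.resize(im,None,fx=5,fy=5,interpolation=cv2.INTER_CUBIC))
```

```text
(no output)
```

View pics/j.png

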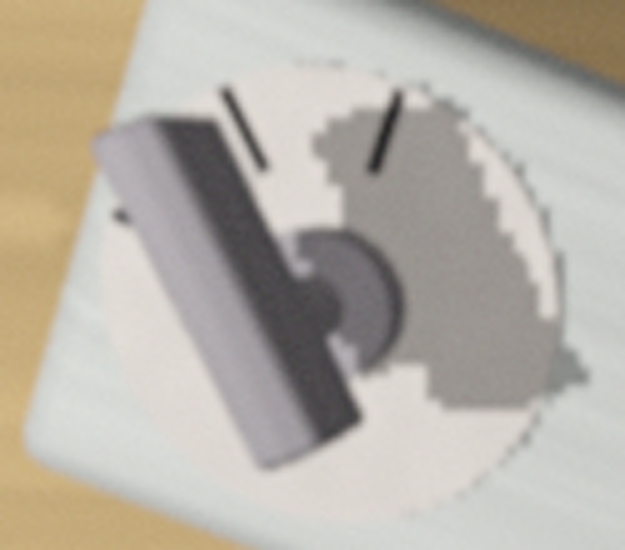

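Run:
```python
from h import *
print(abs(sensors.get_qd()).max(),sensors.get_width(),sensors.get_eef_pos(),sensors.get_time_s()); print(ctrl.sign_off())
```

```text
0.0011774228384884371 0.04735728402150298 [ 0.52202067 -0.10401359  0.18498614] 25.2
the job is handed in; nothing more can be done
None
```

I set the vent cock to half open with the cap still on, then unscrewed the filler cap and lifted it clear. I handed the job in at 25.2 s with the cap held in the gripper; `sign_off` reports no verdict.

- **Vent:** I turned the handle from about 18 degrees. Right after setting, the wrist picture gave about 43–45 degrees. The last close-up shows the handle parallel to the 45-degree mark, to within about 1 degree.
- **Thread:** Counter-clockwise was blocked, with the fingers slipping at about 1.1 N m. Clockwise it turned freely to a stop about 60 degrees on, so it is a left-hand thread.
- **Lift:** The first two lift attempts failed because the cap was jammed hard against its stop. After I backed off about 3 degrees it came off with little force, and I raised it about 86 mm.
- **Final state:** The finger opening was 47 mm and the arm was at rest. A projected outline of the cap in the wrist picture matched a level cap to about 2 degrees, though it sat about 4 mm off the predicted position along one axis.
- **Other things on the shelf:** The arm kept clear of them and nothing looked disturbed in the last pictures. I did not measure their positions again.

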